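Cap the cleaned microscope objectives

TASK

The four cleaned microscope objectives stand nose up on their storage bases: put over each the white dust cap made for its length, the lowest cap over the shortest objective and so on up to the tallest over the longest, each set down gently, without dropping it, until its rim sits flat on the base. Leave the objectives on their bases and the two eyepieces standing where they are.

Things in the scene. Friction and masses are not known exactly. Their poses are not given: they have to be found in the camera images.
- lens_a: The shortest of the four microscope objectives: steel barrel 25 mm across, stubby, with a wide blunt nose 17 mm across, standing nose up in the middle of its own loose black round storage base (60 mm across, 8 mm thick; lens and base are one piece, about 280 g). The objective rises 27 mm above the base's flat top, so its nose is 35 mm above the bench. Origin: centre of the base's underside, z up.
- cap_a: The lowest of the four white plastic dust caps: an upside-down round cup, closed flat top, 48 mm outside, 42 mm inside (wall 3 mm), 36 mm tall outside, 33 mm deep inside, about 35 g, standing mouth down on the bench. It clears the shortest objective by 6 mm when its mouth rests on the base's flat top, 8 mm above the bench. Origin: centre of the mouth (its lower rim), z up.
- lens_b: The second shortest of the four microscope objectives: steel barrel 25 mm across, with a short tapered nose 13 mm across at the tip, standing nose up in the middle of its own loose black round storage base (60 mm across, 8 mm thick; lens and base are one piece, about 280 g). The objective rises 38 mm above the base's flat top, so its nose is 46 mm above the bench. Origin: centre of the base's underside, z up.
- cap_b: The second lowest of the four white plastic dust caps: an upside-down round cup, closed flat top, 48 mm outside, 42 mm inside (wall 3 mm), 47 mm tall outside, 44 mm deep inside, about 35 g, standing mouth down on the bench. It clears the second shortest objective by 6 mm when its mouth rests on the base's flat top, 8 mm above the bench. Origin: centre of the mouth (its lower rim), z up.
- lens_c: The second longest of the four microscope objectives: steel barrel 25 mm across, with a tapered nose 10 mm across at the tip, standing nose up in the middle of its own loose black round storage base (60 mm across, 8 mm thick; lens and base are one piece, about 280 g). The objective rises 49 mm above the base's flat top, so its nose is 57 mm above the bench. Origin: centre of the base's underside, z up.
- cap_c: The second tallest of the four white plastic dust caps: an upside-down round cup, closed flat top, 48 mm outside, 42 mm inside (wall 3 mm), 58 mm tall outside, 55 mm deep inside, about 35 g, standing mouth down on the bench. It clears the second longest objective by 6 mm when its mouth rests on the base's flat top, 8 mm above the bench. Origin: centre of the mouth (its lower rim), z up.
- lens_d: The longest of the four microscope objectives: steel barrel 25 mm across, with a long slim nose 8 mm across at the tip, standing nose up in the middle of its own loose black round storage base (60 mm across, 8 mm thick; lens and base are one piece, about 280 g). The objective rises 60 mm above the base's flat top, so its nose is 68 mm above the bench. Origin: centre of the base's underside, z up.
- cap_d: The tallest of the four white plastic dust caps: an upside-down round cup, closed flat top, 48 mm outside, 42 mm inside (wall 3 mm), 69 mm tall outside, 66 mm deep inside, about 35 g, standing mouth down on the bench. It clears the longest objective by 6 mm when its mouth rests on the base's flat top, 8 mm above the bench. Origin: centre of the mouth (its lower rim), z up.
- eyepiece_1: One of two like black eyepieces standing on its rubber eyecup: 36 mm across below, narrowing to a 23 mm steel tube on top, 52 mm tall, no base under it. Not to be moved. Origin: centre of its underside, z up.
- eyepiece_2: One of two like black eyepieces standing on its rubber eyecup: 36 mm across below, narrowing to a 23 mm steel tube on top, 52 mm tall, no base under it. Not to be moved. Origin: centre of its underside, z up.
Things that resemble listed ones, but are neither listed nor needed, are in the scene too. What is shaped like the cap_d but green or pink is not meant.

How it is judged:
At the end, for the whole second after the job is handed in: Each cap stands upright over its own objective, centred within 10 mm, its rim on the base's top (rim 5 to 10.5 mm above the base's underside, tilt under 0.06 rad), everything at rest; no objective shifted more than 30 mm or tilted, both eyepieces upright and within 20 mm of where they stood (horizontal distance between cap_a and lens_a below 0.01 m and z of cap_a in the frame of lens_a between 0.005 and 0.0105 m and angle between each of cap_a, lens_a, cap_b, lens_b, cap_c, lens_c, cap_d, lens_d's own z axis and vertical below 0.06 rad and distance of each of lens_a, lens_b, lens_c, lens_d from where it was at the start of the episode below 0.03 m and linear speed of each of cap_a, lens_a, cap_b, lens_b, cap_c, lens_c, cap_d, lens_d below 0.02 m/s and horizontal distance between cap_b and lens_b below 0.01 m and z of cap_b in the frame of lens_b between 0.005 and 0.0105 m and horizontal distance between cap_c and lens_c below 0.01 m and z of cap_c in the frame of lens_c between 0.005 and 0.0105 m and horizontal distance between cap_d and lens_d below 0.01 m and z of cap_d in the frame of lens_d between 0.005 and 0.0105 m and distance of each of eyepiece_1, eyepiece_2 from where it was at the start of the episode below 0.02 m and angle between each of eyepiece_1, eyepiece_2's own z axis and vertical below 0.1 rad); the robot touches nothing.
It fails at once if a cap is dropped or slammed down over its objective (faster than 0.7 m/s there) ((horizontal distance between cap_a and lens_a below 0.02 m and z of cap_a in the frame of lens_a below 0.05 m and linear speed of cap_a above 0.7 m/s) or (horizontal distance between cap_b and lens_b below 0.02 m and z of cap_b in the frame of lens_b below 0.05 m and linear speed of cap_b above 0.7 m/s) or (horizontal distance between cap_c and lens_c below 0.02 m and z of cap_c in the frame of lens_c below 0.05 m and linear speed of cap_c above 0.7 m/s) or (horizontal distance between cap_d and lens_d below 0.02 m and z of cap_d in the frame of lens_d below 0.05 m and linear speed of cap_d above 0.7 m/s)).
It fails at once if an objective is tipped by more than 20 degrees or pushed more than 30 mm ((angle between lens_a's own z axis and vertical above 0.35 rad or distance of lens_a from where it was at the start of the episode above 0.03 m) or (angle between lens_b's own z axis and vertical above 0.35 rad or distance of lens_b from where it was at the start of the episode above 0.03 m) or (angle between lens_c's own z axis and vertical above 0.35 rad or distance of lens_c from where it was at the start of the episode above 0.03 m) or (angle between lens_d's own z axis and vertical above 0.35 rad or distance of lens_d from where it was at the start of the episode above 0.03 m)).
It fails at once if an eyepiece is tipped by more than 20 degrees or moved more than 20 mm ((angle between eyepiece_1's own z axis and vertical above 0.35 rad or distance of eyepiece_1 from where it was at the start of the episode above 0.02 m) or (angle between eyepiece_2's own z axis and vertical above 0.35 rad or distance of eyepiece_2 from where it was at the start of the episode above 0.02 m)).
It also fails if it takes over 90 s, if anything falls off the work surface, if the arm or the gripper's body presses on something with over 40 N, if the wrist force passes 120 N, or if a joint passes its speed limit or range.

ROBOT

A 7-joint arm with a two-finger parallel gripper is mounted at the origin on the work surface. World frame = base frame: x ahead of the robot, y to its left, z up, the work surface at z = 0. Lengths are in m, angles in rad, forces in N, time in s.
With the tool pointing down it reaches from about 0.425 to 0.925 m from the base axis. Payload 6.8 kg.
Tool frame: the origin (TCP) lies on the mounting face of the last link; the fingertips stand 173 mm ahead of it and the grasp point (between the pads) lies 155 mm ahead of it; z points along the fingers, y is the line along which they close (so a half turn about z gives the same grasp; the last joint's range is limited). The gripper opens to 85 mm and grips with 20 to 120 N. Pads are 22 mm wide; open, the fingers measure 114 mm over their backs; the gripper's body (76 mm by 85 mm) begins 54 mm behind the grasp point. The pads swing forward as they close: fully open they stand 13 mm farther back than shut.
Start: joints at [1.143, 0.477, 0.022, 1.555, -0.011, 1.109, -0.083], TCP at [0.212, -0.641, 0.405] pointing down, gripper open.
Joint ranges: [-2.96, 2.96], [-0.34, 2.1], [-1.41, 1.46], [0.24, 2.44], [-1.37, 4.51], [0.17, 1.92], [-2.96, 2.96]. Speed limits (rad/s): [2.39, 2.39, 3.14, 3.14, 3.14, 3.14, 3.14].

INTERFACE

Orientations are given as a unit quaternion [w, x, y, z].
In Python, from station import bot gives the robot as it stands. The module is installed in compiled form; this text tells all that it offers.
- The arm moves only by the shell command python3 -m pendant 'ROWS' [FORCE]. ROWS is JSON, a list of rows, each a list of 5 numbers: the finger opening in m, from 0 to 0.0854, then the shift along the tool's x, y, z in m, then the turn about the tool's z in degrees. In form: [[jaw, x, y, z, yaw], ...]. A call has 1 to 12 rows; each row shifts and turns the commanded pose from where the row before left it, along the tool's axes as they then stand; what a row does not reach is not made up. A row lasts 1/12 s, in which the tool goes at most 41.7 mm and 7.16 degrees, less where a joint would pass 70% of its speed; a pose out of reach is approached as far as the arm can. A call with a gripper value outside its range is refused whole. The fingers move at their own pace and stop on an object; FORCE is the grip in N (left out, the last holds). Time passes only in rows, so rows that do not move let the fingers close. It gives the time, the measured TCP pose, the force, the opening and the grip force at its end, in the units of the state.
- bot.get_obs(): the state, without advancing time (a new reading comes with each control period).
- bot.read_camera(name): name is "scene" or "top" or "wrist"; returns (picture, depth): 480x640x3 uint8, blue, green, red; 480x640 float32, m along the optical axis (not along the pixel's ray), 0 where there is no reading.
- bot.camera_model(name): a dict with "intrinsics" (3x3 intrinsics, pixels), "R" (3x3) and "t" (3): a world point X has camera coordinates R X + t. Camera axes: x right, y down, z forward; pixel columns grow to the right and rows downward; lengths in m; the calibration is good to about 2 mm. A picture is of the moment at which its call begins: read the wrist's pose just before it. camera_model takes no time and is no camera call; for the wrist camera it gives the pose at the moment of the call.
- bot.hand_in(): hands the job in; it is judged then, once.
Trained networks look in the newest picture that a camera, given by its name, has taken for a name from the list of things; names that differ only in an ending like _2 or _b are one class to them, and where a whole thing is asked for, a point or a joint stands for the part that bears it (a point fixed in the world has none). Each returns a list of dicts, best first, with "score" (0 to 1); they miss things now and then, are a little off and sometimes report something else, mostly with a low value. They report only what shows in the picture. A call takes as long as a camera call. They do not tell look-alikes from the thing itself.
- bot.boxes_of(name, camera): "at" ([column, row] in pixels, amid what is visible of it).
- bot.trace(name, camera): "mask" (480x640 bool, what is visible of it) and "at" ([column, row] in pixels, amid what is visible of it).
- bot.pinpoint(name, camera): "at" ([column, row] in pixels: a listed point, or the origin of a listed thing).
The state is a dict: "t": time; "q": joint angles; "joint_vel": joint speeds; "joint_torque": joint torques, N m; "eef_pos": TCP position; "tool_rot": TCP orientation; "contact_force": force on the tool from outside, world axes, zero at the start; "torque": the same for the moment, N m; "gripper_width": opening from 0.0 (shut) to 1.0 (fully open); "grasp_force": force on a finger pad.
Only numpy, scipy, OpenCV 4.12 (cv2) and the standard library are available. Lean on these libraries where they do the work, as an engineer would, in place of code of your own. Each camera call takes 0.05 s, during which the arm holds its last target. There are 200 camera calls.

## Working session

There is one attempt and no reset: what is moved stays moved. The work goes in short steps, Python scripts to look and compute and a shell command to move; the robot and the scene stay as the last step left them, time stands still between calls to the robot, and variables do not carry over. Pictures are saved under pics/ and viewed, at most 14 in all, crops included, and the job is handed in when it is done.

```bash
mkdir -p pics; python3 - <<'E'
from station import bot
import cv2,numpy as np
o=bot.get_obs();print({k:np.round(v,3) for k,v in o.items()})
for c in ["top","scene"]:
    p,d=bot.read_camera(c);cv2.imwrite(f"pics/{c}0.png",p);np.save(f"{c}d.npy",d)
    m=bot.camera_model(c);print(c,np.round(m["intrinsics"],1).tolist(),np.round(m["R"],3).tolist(),np.round(m["t"],3))
E
```

```text
{'t': np.float64(0.0), 'q': array([ 1.143,  0.478,  0.022,  1.556, -0.012,  1.109, -0.083]), 'joint_vel': array([ 0.001, -0.   ,  0.001, -0.   , -0.   , -0.003, -0.001]), 'joint_torque': array([-0.0000e+00, -5.9644e+01,  1.6080e+00, -2.8120e+01,  1.2000e-02,
        9.0000e-03,  0.0000e+00]), 'eef_pos': array([ 0.212, -0.641,  0.404]), 'tool_rot': array([-0.001,  0.987,  0.159, -0.   ]), 'contact_force': array([-0.206, -0.45 ,  0.471]), 'torque': array([-0.007,  0.01 ,  0.019]), 'grasp_force': np.float64(0.0), 'gripper_width': np.float64(0.998)}
top [[493.7, 0.0, 316.2], [0.0, 493.7, 231.1], [0.0, 0.0, 1.0]] [[-0.019, -1.0, 0.002], [-0.996, 0.019, -0.092], [0.092, -0.004, -0.996]] [0.003 0.511 0.906]
scene [[521.3, 0.0, 317.1], [0.0, 521.3, 239.1], [0.0, 0.0, 1.0]] [[0.678, 0.735, -0.002], [0.547, -0.506, -0.667], [-0.491, 0.451, -0.745]] [-0.351 -0.259  1.276]
```

View pics/top0.png

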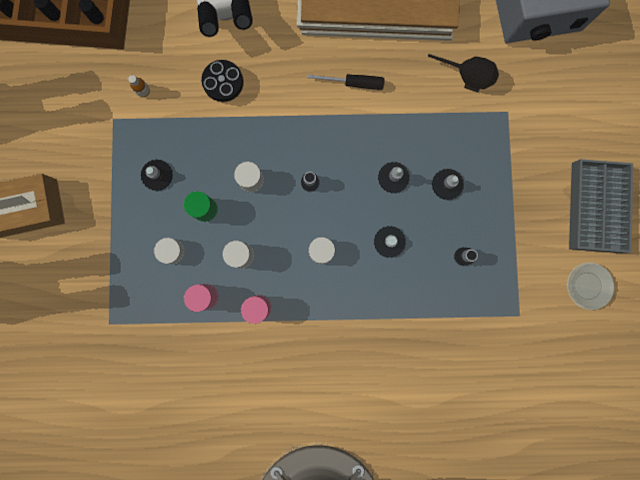

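View pics/scene0.png

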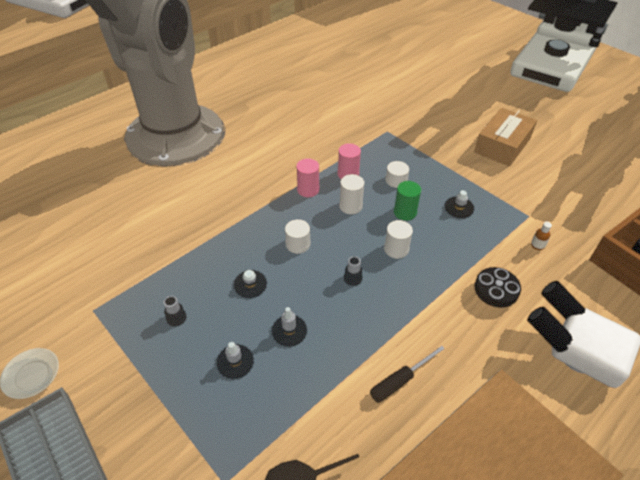

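Top view: white caps at (247,175), (167,251), (236,254), (321,250); look-alikes green (198,206) and pink (199,297), (255,310). Objectives are at (157,175), (393,178), (447,184), (390,242), and eyepieces at (310,180), (467,256). I take the white caps only and measure all of these.

```bash
cat > h.py <<'E'
from station import bot
import cv2,numpy as np
def cloud(c,d,m=None):
    m=m or bot.camera_model(c);K=m["intrinsics"];v,u=np.mgrid[:480,:640]
    P=np.stack([(u-K[0,2])/K[0,0]*d,(v-K[1,2])/K[1,1]*d,d],-1)
    return (P-m["t"])@m["R"]   # R^T (P-t)
E
python3 - <<'E'
from h import *
d=np.load("topd.npy");W=cloud("top",d);v,u=np.mgrid[:480,:640]
img=cv2.imread("pics/top0.png");hsv=cv2.cvtColor(img,cv2.COLOR_BGR2HSV)
bg=W[200:220,330:360,2];print("table z",np.median(bg))
for n,l in dict(cap=[(247,175),(167,251),(236,254),(321,250)],col=[(198,206),(199,297),(255,310)],lens=[(157,175),(393,178),(447,184),(390,242)],eye=[(310,180),(467,256)]).items():
    for a,b in l:
        s=(np.hypot(u-a,v-b)<20)&(d>0)
        P=W[s];top=np.percentile(P[:,2],99.5 if n in("lens","eye") else 95)
        T=P[P[:,2]>top-.006];
        C=P[(P[:,2]>.004)]
        r=cv2.minEnclosingCircle(C[:,:2].astype(np.float32));r2=cv2.minEnclosingCircle(T[:,:2].astype(np.float32))
        B=P[(P[:,2]>.004)&(P[:,2]<.014)]
        print(n,(a,b),"top",round(top,4),"topc",np.round(T.mean(0)[:2],4),"circ",np.round(r2[0],4),round(r2[1],4),"all",np.round(r[0],4),round(r[1],4),len(T),"base",np.round(B.mean(0)[:2],4))
E
```

```text
table z 0.0015176894549363842
cap (247, 175) top 0.0605 topc [0.614  0.1176] circ [0.6141 0.1179] 0.0244 all [0.6252 0.1269] 0.0385 525 base [0.6176 0.1179]
cap (167, 251) top 0.0387 topc [0.4787 0.2698] circ [0.4786 0.27  ] 0.024 all [0.4784 0.2788] 0.0369 525 base [0.4733 0.2659]
cap (236, 254) top 0.0716 topc [0.4683 0.1373] circ [0.4686 0.1374] 0.0239 all [0.4713 0.1475] 0.0378 557 base [0.468 0.139]
cap (321, 250) top 0.0497 topc [ 0.4734 -0.0157] circ [ 0.4734 -0.0158] 0.0238 all [ 0.4761 -0.0159] 0.0375 524 base [ 0.4765 -0.0151]
col (198, 206) top 0.0712 topc [0.5589 0.207 ] circ [0.5592 0.2078] 0.0244 all [0.5654 0.2194] 0.0384 553 base [0.5592 0.2025]
col (199, 297) top 0.0717 topc [0.3919 0.2056] circ [0.3923 0.2058] 0.0245 all [0.3917 0.2182] 0.037 583 base [0.3947 0.207 ]
col (255, 310) top 0.0719 topc [0.369  0.1053] circ [0.369  0.1056] 0.0238 all [0.3644 0.1119] 0.0376 573 base [0.3691 0.1076]
lens (157, 175) top 0.0481 topc [0.6271 0.2997] circ [0.6279 0.3001] 0.0082 all [0.6287 0.299 ] 0.037 49 base [0.6264 0.2986]
lens (393, 178) top 0.0696 topc [ 0.6137 -0.1586] circ [ 0.6124 -0.1588] 0.0041 all [ 0.6146 -0.1574] 0.0387 21 base [ 0.6125 -0.1574]
lens (447, 184) top 0.0589 topc [ 0.598  -0.2622] circ [ 0.5977 -0.2621] 0.0057 all [ 0.5998 -0.2636] 0.0384 31 base [ 0.5975 -0.261 ]
lens (390, 242) top 0.0385 topc [ 0.4894 -0.147 ] circ [ 0.4899 -0.1468] 0.0106 all [ 0.489  -0.1479] 0.0384 87 base [ 0.4889 -0.1463]
eye (310, 180) top 0.055 topc [0.6074 0.0036] circ [0.6075 0.0036] 0.0117 all [0.6132 0.0036] 0.0387 119 base [0.6059 0.0048]
eye (467, 256) top 0.0558 topc [ 0.4583 -0.2872] circ [ 0.458  -0.2872] 0.0119 all [ 0.4591 -0.2948] 0.0379 126 base [ 0.4589 -0.2872]
```

Identification is clear from the top heights, using cap→lens world xy:
- **cap_a:** (.479,.270)→(.489,-.147)
- **cap_b:** (.473,-.016)→(.627,.300)
- **cap_c:** (.614,.118)→(.598,-.262)
- **cap_d:** (.4685,.137)→(.613,-.1585)

First I square the tool to the world axes and approach cap_b.

```bash
python3 -m pendant '[[0.085,0,0,0.02,7],[0.085,0,0,0.02,7],[0.085,0,0,0.02,4.3],[0.085,0.03,-0.02,0.01,0],[0.085,0.03,-0.02,0.01,0],[0.085,0.03,-0.02,0,0],[0.085,0.03,-0.03,0,0],[0.085,0.03,-0.03,0,0],[0.085,0.03,-0.03,0,0],[0.085,0.02,-0.035,0,0],[0.085,0.02,-0.035,0,0],[0.085,0,0,0,0]]' 30
```

```text
t: 1.1
eef_pos: [0.4365, -0.4137, 0.3241]
tool_rot: [-0.003, 1.0, 0.006, 0.001]
contact_force: [0.7, 1.2, -0.6]
gripper_width: 0.998
grasp_force: 0.0
```

```bash
python3 -m pendant '[[0.085,0.01,-0.035,0,0.7],[0.085,0.01,-0.04,0,0],[0.085,0.01,-0.04,0,0],[0.085,0.0065,-0.04,0,0],[0.085,0,-0.04,0,0],[0.085,0,-0.04,0,0],[0.085,0,-0.04,0,0],[0.085,0,-0.04,0,0],[0.085,0,-0.04,0,0],[0.085,0,-0.033,0,0],[0.085,0,-0.01,0,0],[0.085,0,0,0,0]]'
python3 - <<'E'
from h import *
o=bot.get_obs();print(o["eef_pos"],o["tool_rot"],o["q"].round(2))
m=bot.camera_model("wrist");p,d=bot.read_camera("wrist");cv2.imwrite("pics/w1.png",p)
W=cloud("wrist",d,m);print(np.round(m["R"],2).tolist())
s=(d>0)&(np.hypot(W[...,0]-.4734,W[...,1]+.0158)<.045)&(W[...,2]>.03)&(W[...,2]<.08)
P=W[s];t=np.percentile(P[:,2],95);T=P[P[:,2]>t-.005];print(t,T.mean(0),cv2.minEnclosingCircle(T[:,:2].astype(np.float32)))
E
```

```text
t: 2.1
eef_pos: [0.4713, -0.0216, 0.3247]
tool_rot: [-0.0, 1.0, -0.003, -0.0]
contact_force: [-0.6, -0.5, -0.0]
gripper_width: 0.995
grasp_force: 0.0
[ 0.4712794  -0.02164424  0.32466696] [-4.93364513e-04  9.99995522e-01 -2.95096406e-03 -6.96088795e-05] [ 0.03  0.25 -0.13  2.1   0.05  0.79 -1.71]
[[-0.01, -1.0, -0.0], [-0.95, 0.01, 0.32], [-0.32, 0.0, -0.95]]
0.048516658452586924 [ 0.47727249 -0.01578508  0.047412  ] ((0.4764472544193268, -0.015779903158545494), 0.024027882143855095)
```

View pics/w1.png

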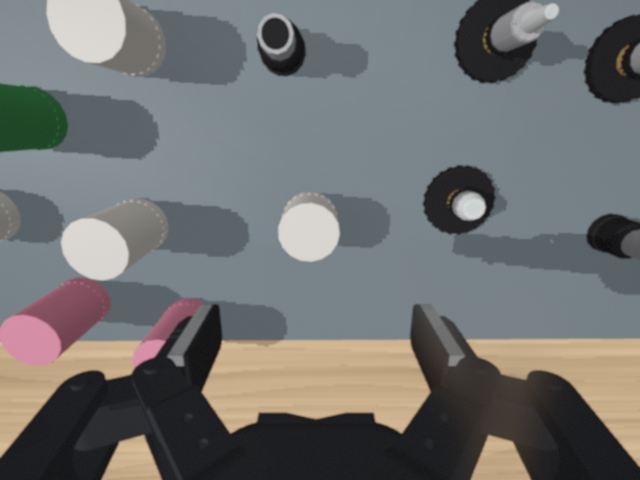

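The close view shows cap_b at (309,232) centred between the fingers, about 6 mm off in y. Correcting, descending and gripping.

```bash
python3 -m pendant '[[0.085,0.003,-0.006,0.03,0],[0.085,0,0,0.035,0],[0.085,0,0,0.035,0],[0.085,0,0,0.025,0],[0.085,0,0,0.014,0],[0.04,0,0,0,0],[0.04,0,0,0,0],[0.04,0,0,0,0],[0.04,0,0,0,0],[0.04,0,0,0,0],[0.04,0,0,0,0],[0.04,0,0,0,0]]' 25; python3 -m pendant '[[0.04,0,0,0,0],[0.04,0,0,0,0],[0.04,0,0,0,0]]'
```

```text
t: 3.15
eef_pos: [0.4749, -0.019, 0.1868]
tool_rot: [0.0, 1.0, -0.006, 0.001]
contact_force: [-1.1, -1.8, 7.5]
gripper_width: 0.553
grasp_force: 26.4
t: 3.4
eef_pos: [0.4749, -0.019, 0.1868]
tool_rot: [0.0, 1.0, -0.006, 0.001]
contact_force: [-1.2, -1.5, 7.6]
gripper_width: 0.554
grasp_force: 26.4
```

```bash
python3 -m pendant '[[0.04,0,0,-0.015,0],[0.04,0,0,-0.03,0],[0.04,0,0,-0.03,0],[0.04,0,0,-0.03,0],[0.04,0.008,-0.015,-0.025,0],[0.04,0.016,-0.03,0,0],[0.04,0.016,-0.033,0,0],[0.04,0.016,-0.033,0,0],[0.04,0.016,-0.033,0,0],[0.04,0.016,-0.033,0,0],[0.04,0.016,-0.033,0,0],[0.04,0.016,-0.033,0,0]]'
python3 -m pendant '[[0.04,0.016,-0.033,0,0],[0.04,0.012,-0.03,0,0],[0.04,0.004,-0.01,0,0],[0.04,0,0,0,0],[0.04,0,0,0,0]]'
cat > look.py <<'E'
# report what the wrist camera sees: held cap in hand, and target near (x,y)
from h import *
import sys
n=sys.argv[1];a,b=map(float,sys.argv[2:4]);zt=float(sys.argv[4])
o=bot.get_obs();e=o["eef_pos"];m=bot.camera_model("wrist");p,d=bot.read_camera("wrist");cv2.imwrite(f"pics/{n}.png",p)
W=cloud("wrist",d,m)
r=np.hypot(W[...,0]-a,W[...,1]-b)<.05
print("tcp",e.round(4),o["tool_rot"].round(3),"w",o["gripper_width"].round(3))
P=W[r&(d>0)&(np.abs(W[...,2]-zt)<.007)]
if len(P): print("target",len(P),P.mean(0).round(4),[np.round(k,4) for k in cv2.minEnclosingCircle(P[:,:2].astype(np.float32))])
h=cv2.cvtColor(p,cv2.COLOR_BGR2HSV)
Q=W[(d>0)&(h[...,1]<50)&(h[...,2]>130)&(np.hypot(W[...,0]-e[0],W[...,1]-e[1])<.04)&(W[...,2]<e[2]-.11)]
if len(Q):print("held",len(Q),Q.min(0).round(4),Q.max(0).round(4))
E
python3 look.py w2 .627 .30 .047
```

```text
t: 4.4
eef_pos: [0.5976, 0.2246, 0.316]
tool_rot: [-0.0, 1.0, -0.006, 0.0]
contact_force: [0.3, -0.2, -0.4]
gripper_width: 0.557
grasp_force: 26.1
t: 4.82
eef_pos: [0.6297, 0.2955, 0.3154]
tool_rot: [0.0, 1.0, -0.005, -0.0]
contact_force: [-0.1, -1.2, 0.5]
gripper_width: 0.551
grasp_force: 26.1Traceback (most recent call last):
  File "look.py", line 8, in <module>
    print("tcp",e.round(4),o["tool_rot"].round(3),"w",o["gripper_width"].round(3))
                                                      ^^^^^^^^^^^^^^^^^^^^^^^^
AttributeError: 'float' object has no attribute 'round'
```

View pics/w2.png

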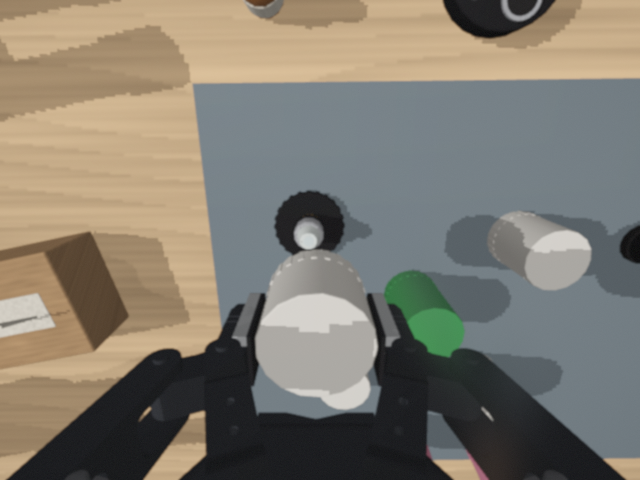

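The cap is held upright and centred (316,330), with the target lens at (309,232) just ahead.

```bash
sed -i 's/o\["gripper_width"\].round(3)/round(o["gripper_width"],3)/' look.py; python3 look.py w3 .627 .30 .045
```

```text
tcp [0.6299 0.2941 0.3155] [ 0.001  1.    -0.006 -0.   ] w 0.552
target 366 [0.6328 0.3009 0.0447] [array([0.6314, 0.3012]), np.float64(0.0087)]
held 15056 [ 0.5993  0.2552 -0.0012] [0.6699 0.3341 0.1842]
```

```bash
python3 -m pendant '[[0.04,0,-0.005,0.01,0],[0.04,0,0,0.02,0],[0.04,0,0,0.025,0],[0.04,0,0,0.025,0],[0.04,0,0,0.02,0],[0.04,0,0,0.012,0],[0.04,0,0,0.005,0],[0.04,0,0,0,0],[0.04,0,0,0,0]]'
```

```text
t: 5.67
eef_pos: [0.6306, 0.3004, 0.1995]
tool_rot: [-0.0, 1.0, -0.006, 0.001]
contact_force: [-0.1, -0.3, -0.4]
gripper_width: 0.554
grasp_force: 26.1
```

```bash
python3 -m pendant '[[0.04,0,0,0.002,0],[0.04,0,0,0.001,0],[0.04,0,0,0.001,0],[0.04,0,0,0.001,0],[0.04,0,0,0,0],[0.04,0,0,0,0]]'
```

```text
t: 6.17
eef_pos: [0.6304, 0.3007, 0.1949]
tool_rot: [-0.0, 1.0, -0.006, 0.001]
contact_force: [-1.8, -0.9, 4.9]
gripper_width: 0.554
grasp_force: 26.5
```

Contact at the expected height, so I release and rise.

```bash
python3 -m pendant '[[0.055,0,0,0,0],[0.065,0,0,0,0],[0.085,0,0,0,0],[0.085,0,0,0,0],[0.085,0,0,0,0],[0.085,0,0,-0.02,0],[0.085,0,0,-0.03,0],[0.085,-0.01,0,-0.035,0],[0.085,-0.03,0,-0.03,0],[0.085,-0.035,0.01,0,0],[0.085,0,0,0,0]]'
cat > chk.py <<'E'
from h import *
import sys
a,b=map(float,sys.argv[1:3])
p,d=bot.read_camera("top");W=cloud("top",d)
if len(sys.argv)>3: cv2.imwrite(f"pics/{sys.argv[3]}.png",p)
P=W[(d>0)&(np.hypot(W[...,0]-a,W[...,1]-b)<.045)&(W[...,2]<.09)];t=np.percentile(P[P[:,2]>.02][:,2],90)
T=P[np.abs(P[:,2]-t)<.005];B=P[(P[:,2]>.005)&(P[:,2]<.015)];print("top",t.round(4),T.mean(0).round(4),"base",B.mean(0).round(4),cv2.minEnclosingCircle(B[:,:2].astype(np.float32)))
E
python3 look.py w4 .63 .30 .055
```

```text
t: 7.08
eef_pos: [0.5496, 0.2909, 0.3087]
tool_rot: [0.001, 1.0, -0.004, -0.002]
contact_force: [-1.2, -1.3, -0.9]
gripper_width: 0.992
grasp_force: 0.0
tcp [0.5496 0.2909 0.3087] [ 0.001  1.    -0.004 -0.002] w 0.992
target 4651 [0.6327 0.3005 0.0555] [array([0.632 , 0.3006]), np.float64(0.0241)]
held 5705 [ 0.5097  0.2509 -0.0016] [0.5896 0.3308 0.0035]
```

View pics/w4.png

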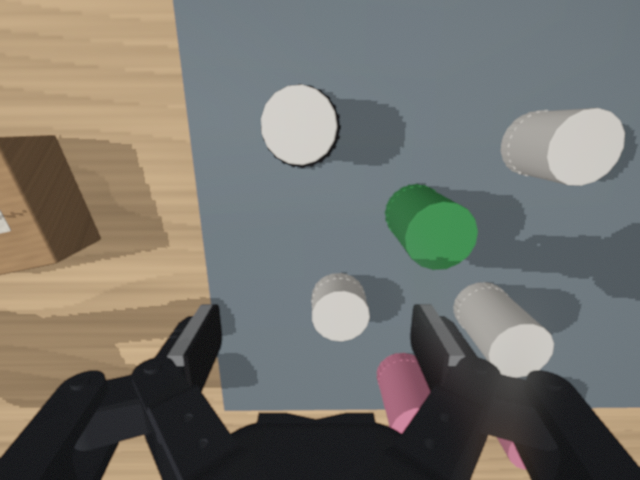

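cap_b is seated: top at 55.5 mm, at (300,125), with the base ring just visible around it. Next is cap_a at (340,308).

```bash
python3 -m pendant '[[0.085,-0.03,0.01,0,0],[0.085,-0.03,0.01,0,0],[0.085,-0.0095,0,0.02,0],[0.085,0,0,0.03,0],[0.085,0,0,0.03,0],[0.085,0,0,0.03,0],[0.085,0,0,0.0215,0],[0.04,0,0,0,0],[0.04,0,0,0,0],[0.04,0,0,0,0],[0.04,0,0,0,0],[0.04,0,0,0,0]]'
python3 -m pendant '[[0.04,0,0,0,0],[0.04,0,0,0,0],[0.04,0,0,0,0],[0.04,0,0,0,0]]'
```

```text
t: 8.13
eef_pos: [0.4866, 0.2725, 0.1782]
tool_rot: [-0.001, 1.0, -0.006, 0.001]
contact_force: [0.3, -0.5, -0.8]
gripper_width: 0.551
grasp_force: 25.6
t: 8.47
eef_pos: [0.4865, 0.2725, 0.178]
tool_rot: [-0.001, 1.0, -0.006, 0.001]
contact_force: [0.0, -0.3, 7.8]
gripper_width: 0.55
grasp_force: 26.1
```

```bash
python3 -m pendant '[[0.04,0,0,-0.015,0],[0.04,0,0,-0.03,0],[0.04,0,0,-0.03,0],[0.04,0,0,-0.03,0],[0.04,0,0.015,-0.025,0],[0.04,0.001,0.03,0,0],[0.04,0.001,0.035,0,0],[0.04,0.001,0.035,0,0],[0.04,0.001,0.035,0,0],[0.04,0.001,0.035,0,0],[0.04,0.001,0.035,0,0],[0.04,0.001,0.035,0,0]]'
python3 -m pendant '[[0.04,0.001,0.035,0,0],[0.04,0.001,0.035,0,0],[0.04,0.001,0.035,0,0],[0.04,0.001,0.035,0,0],[0.04,0.001,0.015,0,0],[0.04,0,0.008,0,0],[0.04,0,0,0,0],[0.04,0,0,0,0]]'
python3 look.py w5 .49 -.147 .035
```

```text
t: 9.47
eef_pos: [0.4894, 0.0154, 0.3071]
tool_rot: [-0.0, 1.0, -0.006, 0.0]
contact_force: [0.6, -0.5, -0.4]
gripper_width: 0.549
grasp_force: 25.9
t: 10.13
eef_pos: [0.4929, -0.145, 0.3067]
tool_rot: [-0.0, 1.0, -0.006, -0.0]
contact_force: [-0.7, 0.1, -0.3]
gripper_width: 0.553
grasp_force: 25.9
tcp [ 0.4929 -0.145   0.3067] [-0.     1.    -0.006 -0.   ] w 0.553
target 609 [ 0.4938 -0.147   0.0343] [array([ 0.4925, -0.1469]), np.float64(0.0113)]
held 15475 [ 0.4535 -0.1846 -0.001 ] [ 0.5328 -0.1052  0.175 ]
```

View pics/w5.png

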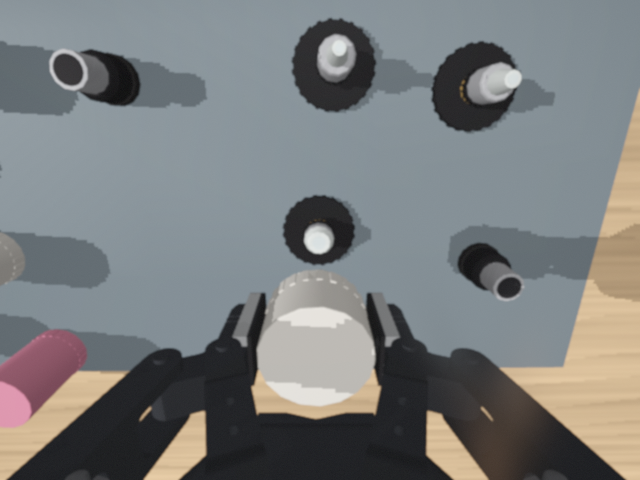

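The lens_a nose is at (318,240), in line with the held cap at (318,340).

```bash
python3 -m pendant '[[0.04,0.0045,0.001,0.01,0],[0.04,0,0,0.02,0],[0.04,0,0,0.025,0],[0.04,0,0,0.025,0],[0.04,0,0,0.02,0],[0.04,0,0,0.012,0],[0.04,0,0,0.005,0],[0.04,0,0,0.002,0],[0.04,0,0,0.001,0],[0.04,0,0,0,0],[0.04,0,0,0,0]]'
```

```text
t: 11.1
eef_pos: [0.4978, -0.1469, 0.1874]
tool_rot: [0.0, 1.0, -0.006, 0.001]
contact_force: [0.1, 0.6, -0.3]
gripper_width: 0.553
grasp_force: 25.8
```

```bash
python3 -m pendant '[[0.04,0,0,0.001,0],[0.04,0,0,0.001,0],[0.04,0,0,0,0],[0.04,0,0,0,0]]'
```

```text
t: 11.43
eef_pos: [0.4978, -0.1471, 0.1859]
tool_rot: [0.0, 1.0, -0.006, 0.001]
contact_force: [-2.2, 1.0, 9.8]
gripper_width: 0.549
grasp_force: 26.6
```

```bash
python3 -m pendant '[[0.055,0,0,0,0],[0.065,0,0,0,0],[0.085,0,0,0,0],[0.085,0,0,0,0],[0.085,0,0,0,0],[0.085,0,0,-0.02,0],[0.085,0,0,-0.03,0],[0.085,0,0,-0.04,0],[0.085,0,-0.01,-0.04,0],[0.085,-0.003,-0.035,0,0],[0.085,-0.003,-0.035,0,0],[0.085,-0.003,-0.035,0,0]]'
python3 -m pendant '[[0.085,-0.003,-0.035,0,0],[0.085,-0.003,-0.035,0,0],[0.085,-0.003,-0.035,0,0],[0.085,-0.003,-0.035,0,0],[0.085,-0.003,-0.02,0,0],[0.085,-0.003,-0.009,0,0],[0.085,0,0,0,0],[0.085,0,0,0,0]]'
python3 look.py w6 .4685 .1374 .068; python3 chk.py .4893 -.147 t1
```

```text
t: 12.43
eef_pos: [0.4896, -0.031, 0.3157]
tool_rot: [0.0, 1.0, -0.007, 0.001]
contact_force: [-0.2, 0.9, -0.1]
gripper_width: 0.997
grasp_force: 0.0
t: 13.1
eef_pos: [0.4737, 0.1365, 0.3144]
tool_rot: [0.0, 1.0, -0.006, -0.0]
contact_force: [-0.2, -0.9, 0.7]
gripper_width: 0.993
grasp_force: 0.0
tcp [0.4737 0.1365 0.3144] [ 0.     1.    -0.006 -0.   ] w 0.993
target 3585 [0.4729 0.1376 0.0693] [array([0.4712, 0.1375]), np.float64(0.0242)]
held 6462 [ 0.4468  0.1017 -0.0013] [0.5133 0.1764 0.0718]
top 0.0468 [ 0.49   -0.1471  0.045 ] base [ 0.484  -0.1381  0.0087] ((0.4952956736087799, -0.14973348379135132), 0.042488839477300644)
```

View pics/t1.png

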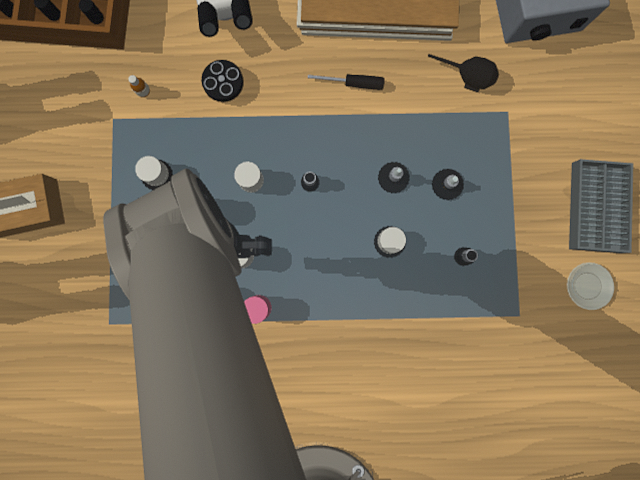

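cap_a is on at (391,241), centred within 1 mm of lens_a. Now gripping cap_d.

```bash
python3 -m pendant '[[0.085,-0.002,-0.001,0.02,0],[0.085,0,0,0.03,0],[0.085,0,0,0.03,0],[0.085,0,0,0.02,0],[0.085,0,0,0.009,0],[0.04,0,0,0,0],[0.04,0,0,0,0],[0.04,0,0,0,0],[0.04,0,0,0,0],[0.04,0,0,0,0],[0.04,0,0,0,0],[0.04,0,0,0,0]]'
python3 -m pendant '[[0.04,0,0,0,0],[0.04,0,0,0,0],[0.04,0,0,0,0]]'
```

```text
t: 14.2
eef_pos: [0.4726, 0.1383, 0.2071]
tool_rot: [-0.0, 1.0, -0.006, 0.001]
contact_force: [-0.9, -2.1, 8.2]
gripper_width: 0.56
grasp_force: 26.4
t: 14.45
eef_pos: [0.4726, 0.1383, 0.2071]
tool_rot: [-0.0, 1.0, -0.006, 0.001]
contact_force: [-0.2, -0.9, 8.0]
gripper_width: 0.56
grasp_force: 26.4
```

```bash
python3 -m pendant '[[0.04,0,0,-0.015,0],[0.04,0,0,-0.03,0],[0.04,0,0,-0.03,0],[0.04,0,0,-0.03,0],[0.04,0.008,0.015,-0.015,0],[0.04,0.016,0.03,0,0],[0.04,0.016,0.033,0,0],[0.04,0.016,0.033,0,0],[0.04,0.016,0.033,0,0],[0.04,0.016,0.033,0,0],[0.04,0.016,0.033,0,0],[0.04,0.016,0.033,0,0]]'
python3 -m pendant '[[0.04,0.016,0.033,0,0],[0.04,0.008,0.015,0,0],[0.04,0.0,0.006,0,0],[0.04,0,0,0,0],[0.04,0,0,0,0]]'
python3 look.py w7 .615 -.158 .068
```

```text
t: 15.45
eef_pos: [0.5892, -0.1077, 0.3264]
tool_rot: [-0.0, 1.0, -0.006, 0.0]
contact_force: [0.4, 1.1, -0.3]
gripper_width: 0.559
grasp_force: 26.2
t: 15.87
eef_pos: [0.6118, -0.1592, 0.3257]
tool_rot: [-0.0, 1.0, -0.006, -0.0]
contact_force: [1.3, 1.1, -1.5]
gripper_width: 0.56
grasp_force: 26.2
tcp [ 0.6118 -0.1592  0.3257] [-0.     1.    -0.006 -0.   ] w 0.56
target 131 [ 0.6191 -0.159   0.0665] [array([ 0.6176, -0.1591]), np.float64(0.005)]
held 17068 [ 0.582  -0.1972 -0.001 ] [ 0.6512 -0.1198  0.1942]
```

View pics/w7.png

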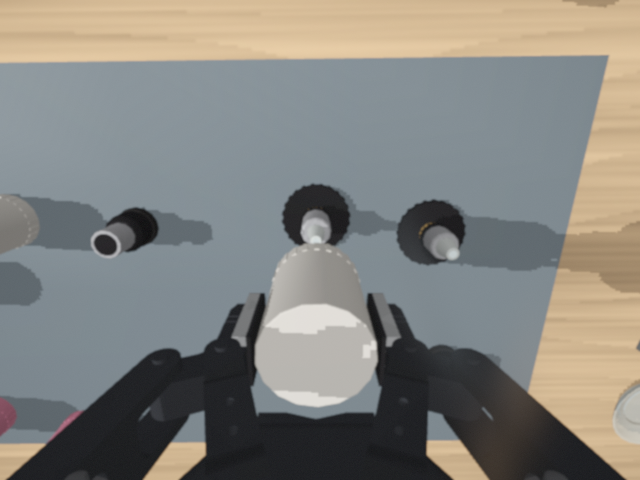

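Lens_d's slim nose is at (316,238), in line with the cap at (316,340), which needs to go 6 mm forward. Descending.

```bash
python3 -m pendant '[[0.04,0.006,0,0.005,0],[0.04,0,0,0.015,0],[0.04,0,0,0.022,0],[0.04,0,0,0.025,0],[0.04,0,0,0.02,0],[0.04,0,0,0.012,0],[0.04,0,0,0.005,0],[0.04,0,0,0.003,0],[0.04,0,0,0.001,0],[0.04,0,0,0,0],[0.04,0,0,0,0]]'
```

```text
t: 16.83
eef_pos: [0.6188, -0.1604, 0.2188]
tool_rot: [0.0, 1.0, -0.006, 0.001]
contact_force: [-0.4, 0.5, -0.6]
gripper_width: 0.559
grasp_force: 26.2
```

```bash
python3 -m pendant '[[0.04,0,0,0.002,0],[0.04,0,0,0.001,0],[0.04,0,0,0.001,0],[0.04,0,0,0,0],[0.04,0,0,0,0]]'
```

```text
t: 17.25
eef_pos: [0.6185, -0.1605, 0.2151]
tool_rot: [0.0, 1.0, -0.006, 0.001]
contact_force: [-3.3, 0.9, 9.0]
gripper_width: 0.561
grasp_force: 26.8
```

```bash
python3 -m pendant '[[0.055,0,0,0,0],[0.065,0,0,0,0],[0.085,0,0,0,0],[0.085,0,0,0,0],[0.085,0,0,0,0],[0.085,0,0,-0.02,0],[0.085,0,0,-0.03,0],[0.085,0,0,-0.03,0],[0.085,0,-0.01,-0.02,0],[0.085,0,-0.035,0,0],[0.085,0,-0.035,0,0],[0.085,0,-0.035,0,0]]'
python3 -m pendant '[[0.085,0,-0.035,0,0],[0.085,0,-0.035,0,0],[0.085,0,-0.035,0,0],[0.085,0,-0.035,0,0],[0.085,0,-0.015,0,0],[0.085,0,-0.008,0,0],[0.085,0,0,0,0],[0.085,0,0,0,0]]'
python3 look.py w8 .615 .118 .057; python3 chk.py .613 -.1585 t2
```

```text
t: 18.25
eef_pos: [0.6195, -0.0447, 0.3143]
tool_rot: [0.0, 1.0, -0.007, 0.001]
contact_force: [1.0, 0.8, 1.0]
gripper_width: 0.996
grasp_force: 0.0
t: 18.92
eef_pos: [0.6217, 0.116, 0.3135]
tool_rot: [0.001, 1.0, -0.007, -0.0]
contact_force: [-0.6, -0.0, 0.5]
gripper_width: 0.997
grasp_force: 0.0
tcp [0.6217 0.116  0.3135] [ 0.001  1.    -0.007 -0.   ] w 0.997
target 3295 [0.6189 0.118  0.0582] [array([0.6174, 0.1178]), np.float64(0.0242)]
held 6246 [ 0.5933  0.0794 -0.0014] [0.6614 0.1558 0.0607]
top 0.0794 [ 0.6139 -0.1603  0.0778] base [ 0.6049 -0.1486  0.0086] ((0.6156852841377258, -0.16015002131462097), 0.04427819326519966)
```

View pics/t2.png

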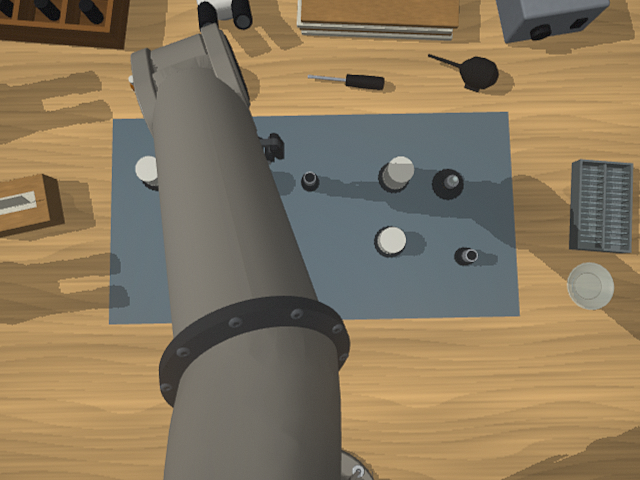

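cap_d is on at (399,171), within 2 mm of centre. Now cap_c.

```bash
python3 -m pendant '[[0.085,-0.004,-0.001,0.02,0],[0.085,0,0,0.03,0],[0.085,0,0,0.03,0],[0.085,0,0,0.025,0],[0.085,0,0,0.0135,0],[0.04,0,0,0,0],[0.04,0,0,0,0],[0.04,0,0,0,0],[0.04,0,0,0,0],[0.04,0,0,0,0],[0.04,0,0,0,0],[0.04,0,0,0,0]]'
python3 -m pendant '[[0.04,0,0,0,0],[0.04,0,0,0,0],[0.04,0,0,0,0]]'
```

```text
t: 20.02
eef_pos: [0.6185, 0.1186, 0.1971]
tool_rot: [-0.0, 1.0, -0.006, 0.002]
contact_force: [-0.4, -1.4, 6.1]
gripper_width: 0.551
grasp_force: 26.2
t: 20.27
eef_pos: [0.6185, 0.1186, 0.197]
tool_rot: [-0.0, 1.0, -0.006, 0.002]
contact_force: [-0.5, -0.6, 6.5]
gripper_width: 0.554
grasp_force: 26.2
```

```bash
python3 -m pendant '[[0.04,0,0,-0.015,0],[0.04,0,0,-0.03,0],[0.04,0,0,-0.03,0],[0.04,0,0,-0.03,0],[0.04,0,0.015,-0.02,0],[0.04,-0.0015,0.03,0,0],[0.04,-0.0015,0.035,0,0],[0.04,-0.0015,0.035,0,0],[0.04,-0.0015,0.035,0,0],[0.04,-0.0015,0.035,0,0],[0.04,-0.0015,0.035,0,0],[0.04,-0.0015,0.035,0,0]]'
python3 -m pendant '[[0.04,-0.0015,0.035,0,0],[0.04,-0.0015,0.035,0,0],[0.04,-0.0015,0.035,0,0],[0.04,-0.0015,0.025,0,0],[0.04,0,0.008,0,0],[0.04,0,0,0,0],[0.04,0,0,0,0]]'
python3 look.py w9 .599 -.262 .057
```

```text
t: 21.27
eef_pos: [0.6036, -0.1378, 0.3208]
tool_rot: [0.0, 1.0, -0.006, 0.0]
contact_force: [0.8, 1.5, -0.8]
gripper_width: 0.544
grasp_force: 25.9
t: 21.85
eef_pos: [0.5965, -0.2734, 0.3203]
tool_rot: [-0.0, 1.0, -0.006, 0.0]
contact_force: [-0.1, 1.3, 0.1]
gripper_width: 0.549
grasp_force: 25.9
tcp [ 0.5965 -0.2734  0.3203] [-0.     1.    -0.006  0.   ] w 0.549
target 214 [ 0.6032 -0.2635  0.056 ] [array([ 0.6024, -0.2634]), np.float64(0.0062)]
held 15031 [ 0.5646 -0.3118 -0.0014] [ 0.6362 -0.236   0.1887]
```

View pics/w9.png

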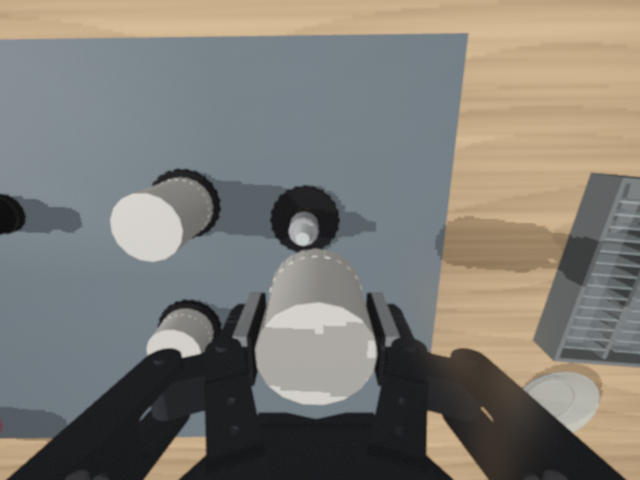

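The lens_c nose is at (303,232) with the cap at (316,340), so I correct 6 mm in x and 10 mm in y, then descend.

```bash
python3 -m pendant '[[0.04,0.006,-0.010,0.005,0],[0.04,0,0,0.015,0],[0.04,0,0,0.022,0],[0.04,0,0,0.025,0],[0.04,0,0,0.022,0],[0.04,0,0,0.014,0],[0.04,0,0,0.005,0],[0.04,0,0,0.002,0],[0.04,0,0,0.001,0],[0.04,0,0,0,0],[0.04,0,0,0,0]]'
```

```text
t: 22.82
eef_pos: [0.6031, -0.2644, 0.2105]
tool_rot: [0.0, 1.0, -0.006, 0.001]
contact_force: [-0.3, -0.1, -0.2]
gripper_width: 0.55
grasp_force: 25.9
```

```bash
python3 -m pendant '[[0.04,0,0,0.002,0],[0.04,0,0,0.001,0],[0.04,0,0,0.001,0],[0.04,0,0,0.001,0],[0.04,0,0,0.001,0],[0.04,0,0,0,0],[0.04,0,0,0,0]]'
```

```text
t: 23.4
eef_pos: [0.6026, -0.2644, 0.205]
tool_rot: [0.0, 1.0, -0.006, 0.0]
contact_force: [-5.1, 1.4, 13.3]
gripper_width: 0.553
grasp_force: 27.1
```

Seated, so I release, rise and clear away to the right.

```bash
python3 -m pendant '[[0.055,0,0,0,0],[0.065,0,0,0,0],[0.085,0,0,0,0],[0.085,0,0,0,0],[0.085,0,0,0,0],[0.085,0,0,-0.02,0],[0.085,0,0,-0.035,0],[0.085,0,0,-0.035,0],[0.085,0,0.01,-0.03,0],[0.085,-0.01,0.035,-0.01,0],[0.085,-0.01,0.035,0,0],[0.085,-0.01,0.035,0,0]]'
python3 -m pendant '[[0.085,-0.01,0.035,0,0],[0.085,-0.01,0.035,0,0],[0.085,-0.01,0.035,0,0],[0.085,-0.01,0.035,0,0],[0.085,-0.01,0.035,0,0],[0.085,-0.01,0.035,0,0],[0.085,-0.01,0.015,0,0],[0.085,0,0,0,0],[0.085,0,0,0,0]]'
for q in ".598 -.262 t3" ".613 -.1585" ".4893 -.147" ".6273 .2999" ".6074 .0036" ".4583 -.2872"; do python3 chk.py $q; done
python3 - <<'E'
from h import *
p,d=bot.read_camera("scene");cv2.imwrite("pics/s1.png",p)
E
```

```text
t: 24.4
eef_pos: [0.5713, -0.3798, 0.3349]
tool_rot: [0.001, 1.0, -0.005, 0.001]
contact_force: [-0.1, -0.2, -1.3]
gripper_width: 0.994
grasp_force: 0.0
t: 25.15
eef_pos: [0.4971, -0.6041, 0.3324]
tool_rot: [-0.0, 1.0, -0.007, -0.001]
contact_force: [0.6, 1.6, -0.4]
gripper_width: 0.993
grasp_force: 0.0
top 0.0685 [ 0.5978 -0.2637  0.0669] base [ 0.5919 -0.2501  0.0089] ((0.5939278602600098, -0.2539621889591217), 0.037839293479919434)
top 0.0793 [ 0.614  -0.1601  0.0778] base [ 0.6046 -0.1485  0.0086] ((0.6111286878585815, -0.15720145404338837), 0.04375039413571358)
top 0.0468 [ 0.49   -0.1469  0.045 ] base [ 0.4837 -0.1381  0.0088] ((0.48824965953826904, -0.14509724080562592), 0.04359586164355278)
top 0.0572 [0.6289 0.2998 0.0555] base [0.6181 0.2901 0.0086] ((0.6290568113327026, 0.29791200160980225), 0.037444233894348145)
top 0.0543 [0.6074 0.0036 0.0531] base [0.6007 0.005  0.0079] ((0.6076541543006897, 0.005975455977022648), 0.04435588791966438)
top 0.0542 [ 0.4585 -0.2874  0.053 ] base [ 0.4589 -0.2797  0.0078] ((0.45809051394462585, -0.28614863753318787), 0.04390954598784447)
```

View pics/t3.png

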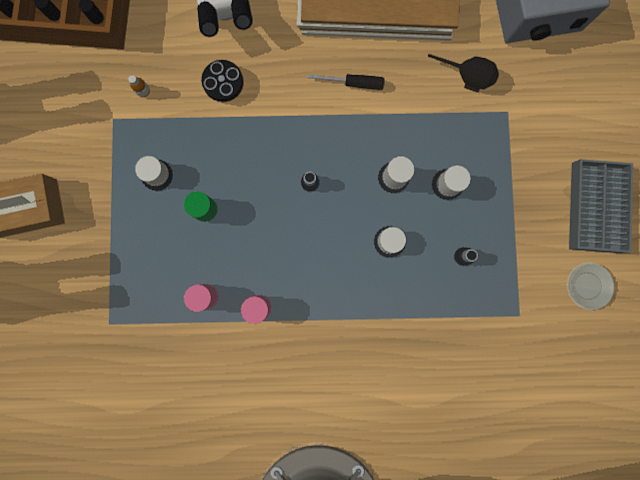

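View pics/s1.png

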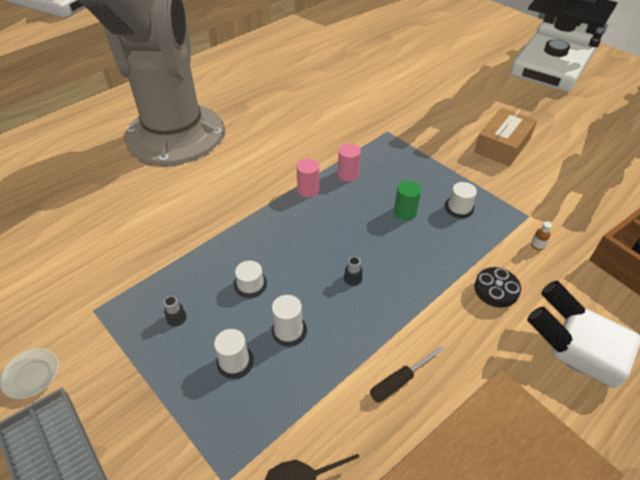

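All four caps sit flat and centred on their bases: b (462,200), a (250,278), d (288,320), c (233,353) in the scene view. The eyepieces have not moved and the arm is clear.

```bash
python3 -c "
from station import bot
print(bot.hand_in())"
```

```text
the job is handed in; nothing more can be done
None
```

All four dust caps are seated on their matching objectives, within about 2 mm of centre by the last camera check, the eyepieces have not moved, and the job is handed in; no verdict came back.

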